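# Close up the numbering kit at the print-shop bench

## Robot

A 7-joint arm with a two-finger parallel gripper is mounted at the origin on the work surface. World frame = base frame: x ahead of the robot, y to its left, z up, the work surface at z = 0. Lengths are in m, angles in rad, forces in N, time in s.
With the tool pointing down it reaches from about 0.4 to 0.85 m from the base axis. Payload 4.5 kg.
Tool frame: the origin (TCP) lies at the very end of the fingers, on their centre line; the grasp point (between the pads) lies 19 mm behind it (r.grip_point_offset is the distance from the TCP to the grasp point, in m); z points along the fingers, y is the line along which they close (so a half turn about z gives the same grasp; the last joint's range is limited). The gripper opens to 88 mm and grips with 3 to 60 N. Pads are 18 mm wide; open, the fingers measure 123 mm over their backs; the gripper's body (75 mm by 187 mm) begins 45 mm behind the grasp point.
Start: joints at [1.142, 0.689, -0.195, 1.565, 0.157, 0.902, -0.215], TCP at [0.279, -0.559, 0.212] pointing down, gripper open.
Joint ranges: [-3.01, 3.01], [-0.46, 2.08], [-1.47, 1.51], [0.13, 2.56], [-1, 4.14], [0.04, 2.09], [-2.66, 2.66]. Speed limits (rad/s): [2.57, 2.57, 3.14, 3.14, 3.14, 3.14, 3.14].

## Interface

Orientations are given as a unit quaternion [x, y, z, w].
In Python, from plant import r gives the robot as it stands.
- The arm moves only by the tool carry_out, never from a script. Its argument "rows" is a list of rows, each a list of 3 entries, a list of its own where there are three numbers: the shift along the tool's x, y, z in cm, then the turn, a rotation vector about the tool's x, y, z in degrees, then the closure, from 0 (fully open) to 1 (shut). A call has 1 to 12 rows; each row is the pose to reach, as a shift and turn from the pose commanded when the call began, along the tool's axes at that moment; what a row does not reach only later rows make up. A row lasts 1/10 s, in which the tool goes at most 50 mm and 8.59 degrees, less where a joint would pass 70% of its speed; a pose out of reach is approached as far as the arm can. A call with a gripper value outside its range is refused whole. The fingers move at their own pace and stop on an object; "newtons" is the grip in N (left out, the last holds). Time passes only in rows, so rows that repeat a pose let the fingers close. It gives the time, the measured TCP pose, the force, the opening and the grip force at its end, in the units of the state.
- r.get_state(): the state, without advancing time (a new reading comes with each control period).
- r.snapshot(name): name is "scene" or "top" or "wrist"; returns a dict with "image" (384x512x3 uint8, red, green, blue), "fx", "fy", "cx", "cy" (pixels), "dist_coeffs" ([k1, k2, p1, p2, k3] as OpenCV has them; the pictures are not rectified), "pose" (4x4, takes a point from camera to world coordinates). Camera axes: x right, y up, looking along -z (the intrinsics and any distortion apply to the point x, -y, -z); pixel columns grow to the right and rows downward; lengths in m; the calibration is good to about 2 mm. A picture is of the moment at which its call begins. There is no depth.
- r.finish_job(): hands the job in; it is judged then, once.
The state is a dict: "clock": time; "q": joint angles; "qd": joint speeds; "joint_torque": joint torques, N m; "tool_pos": TCP position; "eef_rot": TCP orientation; "contact_force": force on the tool from outside, world axes, zero at the start; "moment": the same for the moment, N m; "opening": opening from 0.0 (shut) to 1.0 (fully open); "finger_force": force on a finger pad.
Only numpy, scipy, OpenCV 4.12 (cv2) and the standard library are available. Lean on these libraries where they do the work, as an engineer would, in place of code of your own. Each camera call takes 0.05 s, during which the arm holds its last target. There are 200 camera calls.

## Task

The numbering job is finished: with the fingertips, fold the lid of the steel case down until it is fully shut, and push the drawer that holds the rows of small metal type fully home, in either order and without slamming either. Leave the other drawer, the one with the round spools, open as it is. Do not lift or shove the case, and leave everything else on the bench where it stands.

Things in the scene. Friction and masses are not known exactly. Their poses are not given: they have to be found in the camera images.
- type_unit: Low grey steel one-drawer unit, 160 mm deep (x) x 130 wide (y) x 60 high, fixed to the bench. Origin: centre of its underside. Its front looks along its own -x; its drawer slides out along -x and shuts along +x. Looks the same as the spool unit from outside; its place on the bench varies. Its drawer holds rows of small upright square metal type. A small thing may stand on the rear half of its top.
- type_drawer (a joint): How far the type drawer is out, m: 0 fully shut, 0.1 fully out. Starts 0.055 to 0.09. Slides with about 1.5 N of friction and stays where it is left.
- type_pull (a point): Centre of the outer face of the small round pull (18 mm across, sticking out 14 mm) on the middle of the type drawer's front, 33 mm above the bench. The drawer's front is a flat plate 118 mm wide from 6 to 54 mm above the bench. With the drawer shut, this point is 94 mm in front of (-x of) the unit's origin.
- spool_unit: The other drawer unit: same size, looks and axes as the type unit, fixed. Its drawer holds flat round spools, 33 mm across.
- spool_drawer (a joint): How far the spool drawer is out, m: 0 shut. Starts 0.055 to 0.09 and is to stay so.
- spool_pull (a point): The spool drawer's pull, as for the type drawer.
- case: Dark steel case of the numbering machine, loose on the bench, about 0.85 kg, 140 mm (x) x 130 (y) x 50 high without its lid, two numbering heads inside. Origin: centre of its underside. Its lid is hinged along the top of its +x wall and opens upward.
- case_lid (a joint): Lid angle, rad: 0 shut (lying flat on the case), 1.5 fully open. Starts 0.6 to 1.1, half open. A stiff hinge (about 0.12 N m): the lid stays where it is left and has to be pushed all the way down.
- case_hinge (a point): Middle of the lid's hinge line, on the case at 70 mm along its +x, 50 mm up.
- lid_edge (a point): Middle of the lid's free edge, on the outer (upper) surface, 140 mm from the hinge line. The lid is a flat plate 140 x 130 mm, 4 mm thick, its outer surface 5 mm above the hinge line when shut; a 12 mm long, 30 mm wide tab sticks out beyond this edge.
- tumbler: Steel tumbler, 60 mm across, 75 high, standing on the rear of the type unit's top. Bystander. Origin: underside.
- tape: Roll of tape, 72 mm across, 22 high, lying on the rear of the spool unit's top. Bystander. Origin: underside.
- jar_left: Small ink jar, 34 mm across, 55 high, standing between the left and the middle thing. Bystander. Origin: underside.
- jar_right: The same kind of jar, between the middle and the right thing. Bystander. Origin: underside.
- phone: Old key phone lying at the back, 110 x 48 x 13 mm. Bystander. Origin: underside.
- stamp: Hand numbering stamp, 55 x 50 mm foot, 113 high, standing at the back. Bystander. Origin: underside.
- bottle: Water bottle, 66 mm across, 210 high, standing at the back. Bystander. Origin: underside.
There are look-alikes about, which are no part of the job. What is shaped like the type_unit but red is not meant.

How it is judged:
By the outcome, as a careful person would: the job done as asked, in the order asked, and still so for the second after the job is handed in, with the robot touching nothing.
It also fails if it takes over 50 s, if anything falls off the work surface, if the arm or the gripper's body presses on something with over 40 N, if the wrist force passes 120 N, or if a joint passes its speed limit or range.

## Working session

There is one attempt and no reset: what is moved stays moved. The work goes in short steps, Python scripts to look and compute and a tool call to move; the robot and the scene stay as the last step left them, time stands still between calls to the robot, and variables do not carry over. Pictures are saved under pics/ and viewed, at most 10 in all, crops included, and the job is handed in when it is done.

Besides the shell and the picture viewer there is one more tool, called after "Request:" by a JSON object that holds its "fn" and its "kwargs". carry_out: Moves the arm, as the interface text tells. Its arguments: {"type":"object","properties":{"rows":{"type":"array"},"newtons":{"type":"number"}},"required":["rows"]}

```bash
mkdir -p pics
cat > h.py <<'E'
import numpy as np, cv2, json
from plant import r
def snap(n,f):
    s=r.snapshot(n); cv2.imwrite('pics/'+f+'.png',s['image'][:,:,::-1])
    np.savez('pics/'+f+'.npz',**{k:np.array(v) for k,v in s.items()}); return s
def load(f): return np.load('pics/'+f+'.npz')
def K(s): return np.array([[s['fx'],0,s['cx']],[0,s['fy'],s['cy']],[0,0,1]],float)
def ray(s,uv):
    p=cv2.undistortPoints(np.array([[uv]],float),K(s),np.array(s['dist_coeffs'],float))[0,0]
    d=s['pose'][:3,:3]@np.array([p[0],-p[1],-1]); return s['pose'][:3,3],d
def at(s,uv,z):
    o,d=ray(s,uv); return o+d*(z-o[2])/d[2]
def proj(s,P):
    P=np.atleast_2d(P); c=(P-s['pose'][:3,3])@s['pose'][:3,:3]; c=c*[1,-1,-1]
    return cv2.projectPoints(c,np.zeros(3),np.zeros(3),K(s),np.array(s['dist_coeffs'],float))[0][:,0]
E
python3 - <<'E'
from h import *
a=snap('scene','scene0');b=snap('top','top0')
for s in(a,b):print(np.round(s['pose'],3).tolist(),s['fx'])
print(r.get_state());
E
```

```text
[[-0.345, -0.607, 0.716, 1.274], [0.938, -0.238, 0.251, 0.313], [0.018, 0.758, 0.652, 0.771], [0.0, 0.0, 0.0, 1.0]] 400.592111462792
[[-0.02, 0.989, -0.145, 0.321], [-1.0, -0.02, 0.007, 0.03], [0.004, 0.145, 0.989, 1.358], [0.0, 0.0, 0.0, 1.0]] 495.212468829811
{'clock': 0.1, 'q': array([ 1.1418147 ,  0.68991768, -0.19453029,  1.56620399,  0.15729261,
        0.90253232, -0.21511214]), 'qd': array([ 0.00130106, -0.00127489, -0.0012572 ,  0.00013386,  0.00194975,
       -0.0024815 , -0.00061833]), 'joint_torque': array([-3.54653821e-03, -5.28498673e+01, -1.27176426e+00, -1.53837276e+01,
       -5.26026764e-02,  1.94310982e-03,  5.56131602e-05]), 'tool_pos': array([ 0.27871708, -0.5587337 ,  0.21168918]), 'eef_rot': array([ 9.73340811e-01,  2.29362089e-01, -2.45212173e-04, -7.98479063e-04]), 'contact_force': array([-0.31259378,  0.0694264 ,  0.07474965]), 'moment': array([0.00252258, 0.00857068, 0.03651191]), 'finger_force': 0.0, 'opening': 0.9999755778130793}
```

View pics/scene0.png

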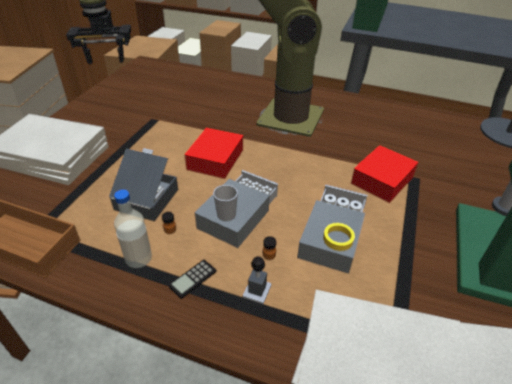

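View pics/top0.png

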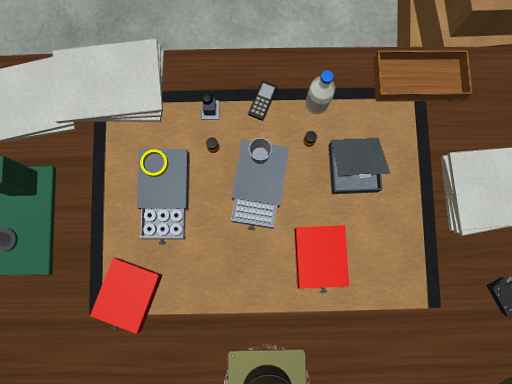

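The scene shows two red decoy units at top (325,257) and (126,296). The grey unit at (260,175), with its drawer at (254,213), holds square type and has the tumbler on top. The grey unit at (162,180), with its drawer at (162,223), holds round spools and has the tape on top. The case is at (357,165). Things that could be taken for the type unit are the grey one at (260,185), the spool unit (162,190) and the reds (322,257) and (126,296). I choose (260,185) and will check it in a close crop.

Run:
```python
import cv2
i=cv2.imread('pics/top0.png')[125:245,220:400]
cv2.imwrite('pics/c1.png',cv2.resize(i,None,fx=4.4,fy=4.4,interpolation=cv2.INTER_CUBIC))
i=cv2.imread('pics/scene0.png')[140:265,100:290]
cv2.imwrite('pics/c2.png',cv2.resize(i,None,fx=4.2,fy=4.2,interpolation=cv2.INTER_CUBIC))
```

```text
(no output)
```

View pics/c1.png

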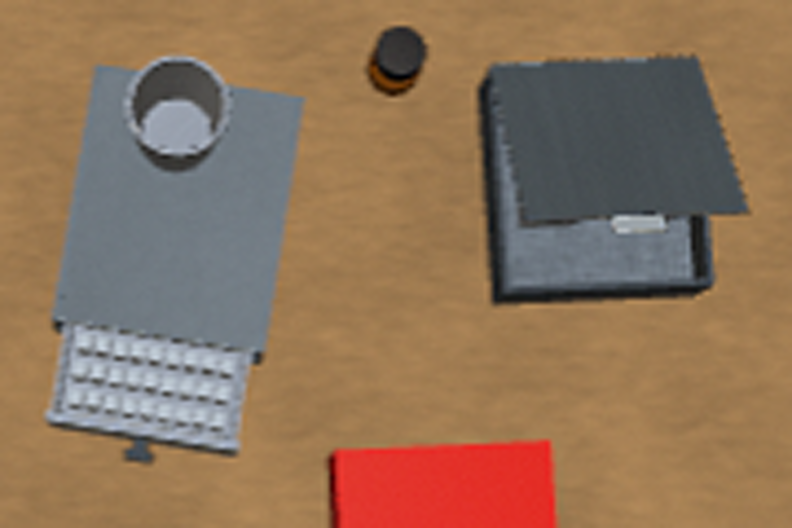

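View pics/c2.png

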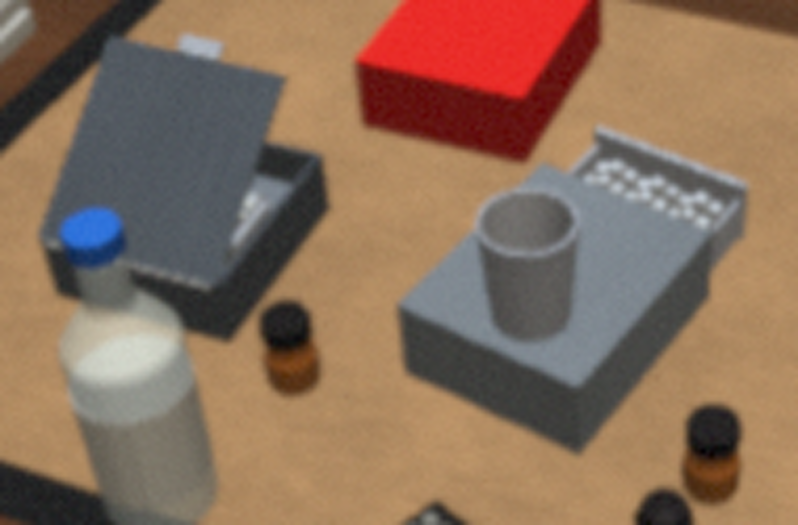

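The crops confirm it: the middle unit holds the square type. The pull is at about (251,228) in the top picture, and the lid's free edge runs from crop (520,220) to (748,213), with the tab at (640,222).

```bash
cat >> h.py <<'E'
def tri(a,ua,b,ub):
    A=np.zeros((3,3));B=np.zeros(3);L=[]
    for s,u in((a,ua),(b,ub)):
        o,d=ray(s,u);d=d/np.linalg.norm(d);M=np.eye(3)-np.outer(d,d);A+=M;B+=M@o;L.append((o,M))
    x=np.linalg.solve(A,B);return x,[np.linalg.norm(M@(x-o)) for o,M in L]
E
python3 - <<'E'
from h import *
np.set_printoptions(precision=4,suppress=True)
t=load('top0');s=load('scene0')
T=lambda x,y:(220+(x+.5)/4.4-.5,125+(y+.5)/4.4-.5)
S=lambda x,y:(100+(x+.5)/4.2-.5,140+(y+.5)/4.2-.5)
for n,p,z in[('roofBL',(97,66),.06),('roofBR',(303,98),.06),('roofFR',(264,350),.06),('roofFL',(57,318),.06),('pull',(138,460),.033),('drFL',(48,418),.054),('drFR',(238,449),.054),
 ('caseBL',(487,75),.05),('caseFL',(494,292),.05),('caseFR',(713,282),.05),('case floor FL',(494,303),0.)]: print(n,at(t,T(*p),z))
for n,p,z in [('sBL',(580,387),.06),('sBR',(402,308),.06),('sFL',(708,232),.06),('case BLbot',(228,338),0),('case BRbot',(60,290),0),('caseFLtop',(322,155),.05),('drL',(745,188),.054),('drR',(598,130),.054)]: print(n,at(s,S(*p),z))
for n,a,b in[('lidR',(748,213),(110,40)),('lidL',(520,222),(285,78)),('hingeL',(490,65),(215,283)),('hingeR',(697,57),(45,238)),('tab',(640,230),(200,45))]: print(n,tri(t,T(*a),s,S(*b)))
E
```

```text
roofBL [0.6619 0.0543 0.06  ]
roofBR [ 0.6394 -0.0713  0.06  ]
roofFR [ 0.4846 -0.0431  0.06  ]
roofFL [0.5065 0.0809 0.06  ]
pull [0.422  0.0339 0.033 ]
drFL [0.4468 0.0874 0.054 ]
drFR [ 0.4258 -0.0262  0.054 ]
caseBL [ 0.6544 -0.1865  0.05  ]
caseFL [ 0.5186 -0.1849  0.05  ]
caseFR [ 0.5222 -0.3198  0.05  ]
case floor FL [ 0.5191 -0.1928  0.    ]
sBL [0.6598 0.0573 0.06  ]
sBR [ 0.6385 -0.0672  0.06  ]
sFL [0.5057 0.0828 0.06  ]
case BLbot [ 0.6503 -0.1909  0.    ]
case BRbot [ 0.6523 -0.318   0.    ]
caseFLtop [ 0.5159 -0.1898  0.05  ]
drL [0.4487 0.0896 0.054 ]
drR [ 0.4266 -0.0237  0.054 ]
lidR (array([ 0.5488, -0.3195,  0.1335]), [np.float64(0.0007297995749471391), np.float64(0.0007297995749472091)])
lidL (array([ 0.5462, -0.1882,  0.1359]), [np.float64(0.0008434784097902688), np.float64(0.0008434784097902591)])
hingeL (array([ 0.6584, -0.1866,  0.0573]), [np.float64(0.000896159378815712), np.float64(0.0008961593788158555)])
hingeR (array([ 0.6606, -0.3138,  0.0554]), [np.float64(0.003344626496828948), np.float64(0.0033446264968290096)])
tab (array([ 0.5392, -0.2553,  0.1396]), [np.float64(0.00014350925998439718), np.float64(0.00014350925998423734)])
```

Request:
{"fn": "carry_out", "kwargs": {"rows": [[[3,-1,0],[0,0,4],1],[[6.5,-2.5,0],[0,0,8],1],[[10.5,-4,0],[0,0,12],1],[[14.5,-5.5,0],[0,0,16],1],[[18.5,-7,0],[0,0,20],1],[[22.5,-8.5,0],[0,0,24],1],[[26.5,-10,0],[0,0,28],1],[[30.5,-11.5,0.5],[0,0,32],1],[[34.5,-13,1],[0,0,36],1],[[37.5,-14,1.5],[0,0,36],1],[[39.2,-14.6,2],[0,0,36],1],[[39.2,-14.6,2],[0,0,36],1]], "newtons": 20}}

```text
clock: 1.3
tool_pos: [0.5658, -0.2506, 0.1912]
eef_rot: [0.997, -0.08, -0.001, -0.001]
contact_force: [-0.7, -0.6, 0.7]
opening: 0.005
finger_force: 0.0
```

Request:
{"fn": "carry_out", "kwargs": {"rows": [[[0,0,1.5],[0,0,0],1],[[0,0,3],[0,0,0],1],[[0,0,4],[0,0,0],1],[[0,0,4.6],[0,0,0],1],[[0,0,5.2],[0,0,0],1],[[0,0,5.8],[0,0,0],1],[[-0.2,0,6.4],[0,0,0],1],[[-0.4,0,7],[0,0,0],1],[[-0.6,0,7.6],[0,0,0],1],[[-0.8,0,8.2],[0,0,0],1],[[-1,0,8.8],[0,0,0],1],[[-1.2,0,9.4],[0,0,0],1]]}}

```text
clock: 2.5
tool_pos: [0.5525, -0.2517, 0.0981]
eef_rot: [0.997, -0.083, -0.0, 0.0]
contact_force: [-0.7, -0.3, 1.2]
opening: 0.008
finger_force: 0.6
```

Request:
{"fn": "carry_out", "kwargs": {"rows": [[[-0.1,0,0.5],[0,0,0],1],[[-0.2,0,1],[0,0,0],1],[[-0.3,0,1.5],[0,0,0],1],[[-0.4,0,1.9],[0,0,0],1],[[-0.5,0,2.3],[0,0,0],1],[[-0.6,0,2.7],[0,0,0],1],[[-0.7,0,3],[0,0,0],1],[[-0.8,0,3.3],[0,0,0],1],[[-0.8,0,3.6],[0,0,0],1],[[-0.8,0,3.8],[0,0,0],1],[[-0.8,0,4],[0,0,0],1],[[-0.8,0,4],[0,0,0],1]]}}

```text
clock: 3.7
tool_pos: [0.5449, -0.2502, 0.0582]
eef_rot: [0.997, -0.083, -0.0, -0.0]
contact_force: [-0.5, 0.5, 0.8]
opening: 0.006
finger_force: 0.0
```

Run:
```python
from h import *
i=snap('scene','scene1')['image'][140:265,90:290,::-1]
cv2.imwrite('pics/c3.png',cv2.resize(i,None,fx=4,fy=4,interpolation=cv2.INTER_CUBIC)); print(r.get_state()['contact_force'])
```

```text
[ 0.27368966 -0.43815966  0.06105704]
```

View pics/c3.png

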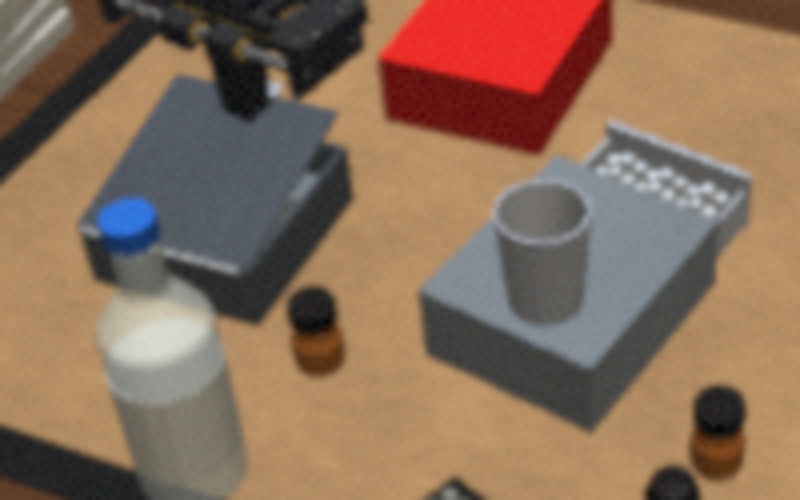

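Run:
```python
from h import *
np.set_printoptions(precision=4,suppress=True)
s=load('scene1')
S=lambda x,y:(90+(x+.5)/4-.5,140+(y+.5)/4-.5)
for z in(.05,.06,.07,.08,.09): print(z,at(s,S(335,112),z),at(s,S(180,76),z))
print(at(s,S(348,152),.05),at(s,S(245,115),.058))
P=proj(s,[[.545,-.25,.058],[.545+.008,-.25-.001,.058]]);print((P-[90,140])*4)
```

```text
0.05 [ 0.4824 -0.2177  0.05  ] [ 0.486  -0.3482  0.05  ]
0.06 [ 0.4934 -0.2104  0.06  ] [ 0.4969 -0.339   0.06  ]
0.07 [ 0.5044 -0.203   0.07  ] [ 0.5079 -0.3299  0.07  ]
0.08 [ 0.5154 -0.1957  0.08  ] [ 0.5188 -0.3207  0.08  ]
0.09 [ 0.5263 -0.1883  0.09  ] [ 0.5297 -0.3115  0.09  ]
[ 0.5199 -0.1865  0.05  ] [ 0.518  -0.2707  0.058 ]
[[248.7113 141.8826]
 [241.5069 148.208 ]]
```

The lid still looks open: its edge is at about z 0.085 (crop (335,112)). The visible fingertip end at (245,115) doesn't match the TCP projection at (249,142), so I'll check this from the other cameras before pushing further.

Run:
```python
from h import *
np.set_printoptions(precision=4,suppress=True)
st=r.get_state();print(st['tool_pos'],st['eef_rot'],st['contact_force'],st['opening'])
a=snap('scene','s2');t=snap('top','t2');w=snap('wrist','w2')
f=lambda i,k,z:cv2.resize(i[k[0]:k[1],k[2]:k[3],::-1],z,interpolation=cv2.INTER_CUBIC)
for s,o in((a,(95,135)),(t,(315,120))):
    print(proj(s,st['tool_pos'])-o)
o=np.vstack([np.hstack([f(a['image'],(135,210,95,195),(400,300)),f(t['image'],(120,195,315,415),(400,300))]),
 np.hstack([f(w['image'],(0,384,0,512),(400,300)),f(load('scene0')['image'],(0,75,50,150),(400,300))])])
cv2.imwrite('pics/comp.png',o)
s0=load('scene0');print((proj(s0,[.2787,-.5587,.2117])-[50,0])*4)
```

```text
[ 0.545  -0.2502  0.0583] [ 0.9966 -0.0826  0.     -0.    ] [ 0.2737 -0.4382  0.0611] 0.003079205653215406
[[57.0949 40.3604]]
[[41.2466 60.2935]]
[[227.4455 280.0375]]
```

View pics/comp.png

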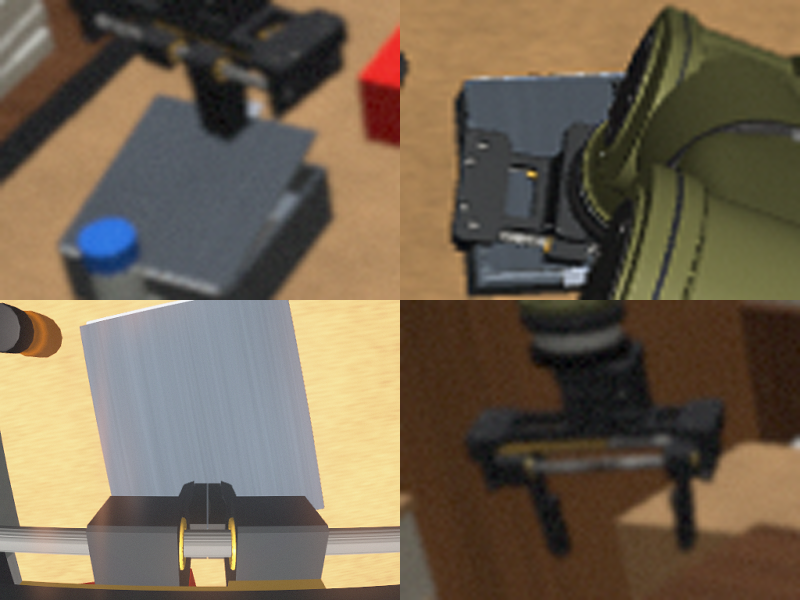

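All panels show the lid still partly open with the fingertips resting on it. The visible fingertips, in the start picture too, are about 2–2.5 cm higher than the reported TCP. I'll go by the force and the pictures and continue slowly.

Request:
{"fn": "carry_out", "kwargs": {"rows": [[[0,0,0.3],[0,0,0],1],[[0,0,0.6],[0,0,0],1],[[-0.1,0,0.9],[0,0,0],1],[[-0.1,0,1.2],[0,0,0],1],[[-0.2,0,1.4],[0,0,0],1],[[-0.2,0,1.6],[0,0,0],1],[[-0.2,0,1.8],[0,0,0],1],[[-0.2,0,1.9],[0,0,0],1],[[-0.2,0,2],[0,0,0],1]]}}

```text
clock: 4.8
tool_pos: [0.5429, -0.2499, 0.0383]
eef_rot: [0.997, -0.083, -0.0, -0.0]
contact_force: [-0.7, 0.2, 0.1]
opening: 0.006
finger_force: 0.2
```

Request:
{"fn": "carry_out", "kwargs": {"rows": [[[0,0,0.1],[0,0,0],1],[[0,0,0.2],[0,0,0],1],[[0,0,0.3],[0,0,0],1],[[0,0,0.3],[0,0,0],1]]}}

```text
clock: 5.2
tool_pos: [0.543, -0.25, 0.0353]
eef_rot: [0.997, -0.083, 0.0, 0.0]
contact_force: [-0.1, 0.3, 0.3]
opening: -0.0
finger_force: 0.0
```

Run:
```python
from h import *
print(r.get_state()['contact_force'])
a=snap('scene','s3')['image'][135:225,95:215,::-1]
cv2.imwrite('pics/c4.png',cv2.resize(a,None,fx=6,fy=6,interpolation=cv2.INTER_CUBIC))
```

```text
[-0.14398469  0.31830657  0.32531961]
```

View pics/c4.png

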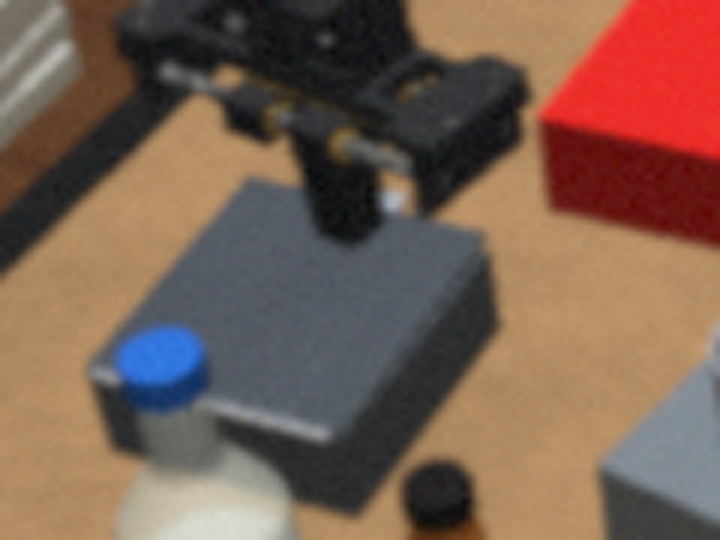

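The lid is nearly flat, with its corner at (483,232). I'll keep pressing in 1 mm steps until the force rises.

Request:
{"fn": "carry_out", "kwargs": {"rows": [[[0,0,0.1],[0,0,0],1],[[0,0,0.2],[0,0,0],1],[[0,0,0.2],[0,0,0],1]]}}

```text
clock: 5.55
tool_pos: [0.543, -0.25, 0.0333]
eef_rot: [0.997, -0.083, 0.0, 0.0]
contact_force: [0.4, -0.3, 0.2]
opening: 0.006
finger_force: 0.0
```

Request:
{"fn": "carry_out", "kwargs": {"rows": [[[0,0,0.1],[0,0,0],1],[[0,0,0.1],[0,0,0],1]]}}

```text
clock: 5.75
tool_pos: [0.543, -0.25, 0.0323]
eef_rot: [0.997, -0.083, 0.0, 0.0]
contact_force: [0.1, -0.2, 0.9]
opening: 0.002
finger_force: 0.0
```

Request:
{"fn": "carry_out", "kwargs": {"rows": [[[0,0,0.1],[0,0,0],1],[[0,0,0.1],[0,0,0],1]]}}

```text
clock: 5.95
tool_pos: [0.5429, -0.25, 0.0313]
eef_rot: [0.997, -0.083, 0.0, 0.0]
contact_force: [-0.0, 0.7, 0.3]
opening: 0.005
finger_force: 0.0
```

Request:
{"fn": "carry_out", "kwargs": {"rows": [[[0,0,0.1],[0,0,0],1],[[0,0,0.1],[0,0,0],1]]}}

```text
clock: 6.15
tool_pos: [0.543, -0.25, 0.0303]
eef_rot: [0.997, -0.083, 0.0, 0.0]
contact_force: [-0.4, 0.2, -0.1]
opening: 0.004
finger_force: 0.0
```

Request:
{"fn": "carry_out", "kwargs": {"rows": [[[0,0,0.1],[0,0,0],1],[[0,0,0.1],[0,0,0],1]]}}

```text
clock: 6.35
tool_pos: [0.5429, -0.25, 0.0293]
eef_rot: [0.997, -0.083, -0.0, 0.0]
contact_force: [-0.6, -0.1, -0.1]
opening: 0.007
finger_force: 0.0
```

Run:
```python
from h import *
np.set_printoptions(precision=4,suppress=True)
a=snap('scene','s4');st=r.get_state();print(st['contact_force'],st['moment'],st['tool_pos'])
# edge detection comparison: predicted lid corners at angles
for g in(0,.03,.06,.1):
    x=-.14*np.cos(g)-.005*np.sin(g);z=.05+.14*np.sin(g)+.005*np.cos(g)
    print(g,((proj(a,[[.657+x,-.187,z],[.659+x,-.319,z]])-[95,135])*6).round(0).tolist())
i=a['image'][135:225,95:215,::-1]
cv2.imwrite('pics/c5.png',cv2.resize(i,None,fx=6,fy=6,interpolation=cv2.INTER_CUBIC))
```

```text
[-0.1378 -0.1001  0.3419] [ 0.0602  0.0229 -0.034 ] [ 0.543  -0.2499  0.0294]
0 [[491.0, 244.0], [249.0, 184.0]]
0.03 [[490.0, 237.0], [248.0, 177.0]]
0.06 [[489.0, 230.0], [247.0, 170.0]]
0.1 [[487.0, 221.0], [244.0, 161.0]]
```

View pics/c5.png

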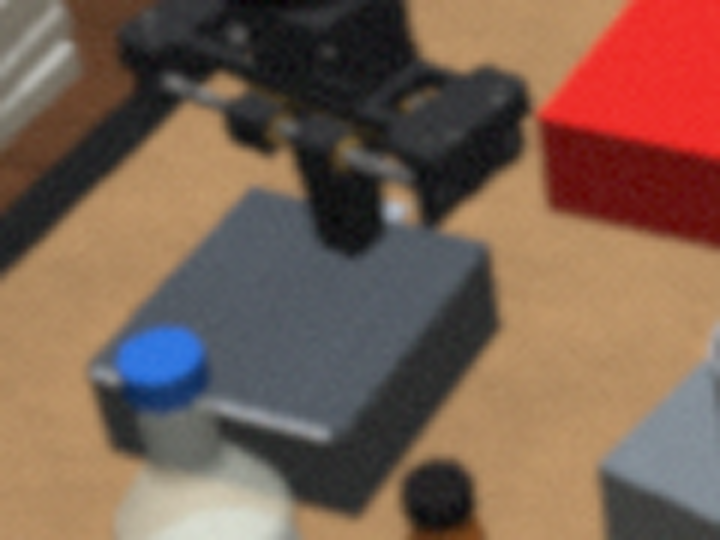

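The lid corner has come down to (487,243), and the prediction for shut is (491,244). I'll press on for firm contact.

Request:
{"fn": "carry_out", "kwargs": {"rows": [[[0,0,0.1],[0,0,0],1],[[0,0,0.1],[0,0,0],1]]}}

```text
clock: 6.6
tool_pos: [0.543, -0.25, 0.0291]
eef_rot: [0.997, -0.083, 0.0, 0.0]
contact_force: [-1.0, 1.1, 5.3]
opening: 0.004
finger_force: 2.9
```

Request:
{"fn": "carry_out", "kwargs": {"rows": [[[0,0,0.1],[0,0,0],1],[[0,0,0.1],[0,0,0],1]]}}

```text
clock: 6.8
tool_pos: [0.543, -0.25, 0.0289]
eef_rot: [0.997, -0.083, 0.0, 0.0]
contact_force: [-3.1, 0.6, 12.7]
opening: 0.005
finger_force: 6.3
```

Request:
{"fn": "carry_out", "kwargs": {"rows": [[[0,0,-2],[0,0,0],1],[[0,0,-6],[0,0,0],1],[[-1,-1,-10],[0,0,0],1],[[-3,-4,-12],[0,0,0],1],[[-5.5,-7,-13],[0,0,0],1],[[-8,-10,-13],[0,0,0],1],[[-10.5,-13,-13],[0,0,0],1],[[-13,-16,-13],[0,0,0],1],[[-15.5,-19,-13],[0,0,0],1],[[-18,-22,-13],[0,0,0],1],[[-20,-25,-13],[0,0,0],1],[[-21,-26,-13],[0,0,0],1]]}}

```text
clock: 8.0
tool_pos: [0.3772, 0.0441, 0.1575]
eef_rot: [0.997, -0.08, -0.0, -0.001]
contact_force: [-0.4, -1.2, -0.2]
opening: 0.006
finger_force: 0.0
```

Request:
{"fn": "carry_out", "kwargs": {"rows": [[[0,0,2],[0,0,0],1],[[0,0,5],[0,0,0],1],[[0,0,8],[0,0,0],1],[[0,0,10],[0,0,0],1],[[0,0,10],[0,0,0],1],[[0,0,10],[0,0,0],1]]}}

```text
clock: 8.6
tool_pos: [0.384, 0.0419, 0.0642]
eef_rot: [0.997, -0.078, -0.007, 0.001]
contact_force: [0.4, -0.2, 0.0]
opening: 0.008
finger_force: 0.0
```

Run:
```python
from h import *
np.set_printoptions(precision=4,suppress=True)
a=snap('scene','s5');st=r.get_state();p=st['tool_pos'];print(p,st['contact_force'])
for dz in(0,.026):print((proj(a,p+[0,0,dz])-[90,120])*4)
# case corner check, drawer
i=a['image'][120:260,90:290,::-1]
cv2.imwrite('pics/c6.png',cv2.resize(i,None,fx=4,fy=4,interpolation=cv2.INTER_CUBIC))
```

```text
[0.3839 0.042  0.0643] [ 0.3292 -0.7477 -0.3921]
[[713.5281 177.8177]]
[[714.9862 148.9513]]
```

View pics/c6.png

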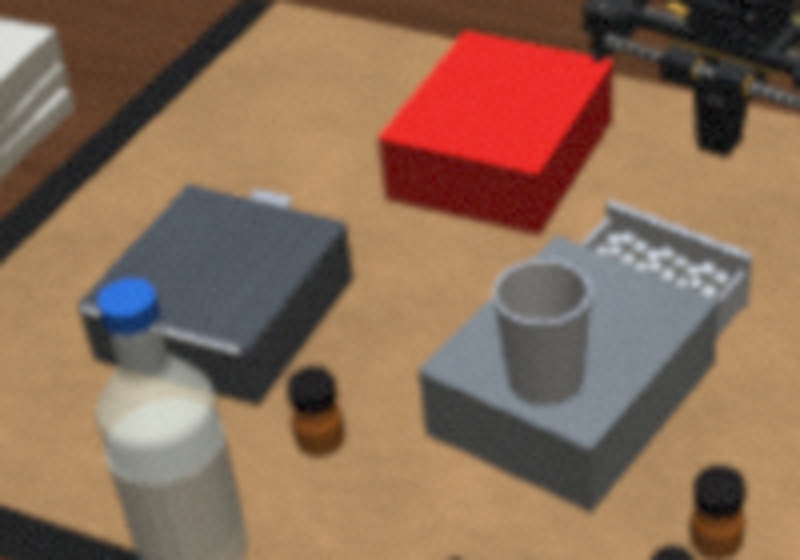

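The case is shut and unmoved, with its tab at (270,198), and the fingertips are in front of the drawer at (720,150). The inner reach limits the pose, so I'll shift 2 cm forward and descend there.

Request:
{"fn": "carry_out", "kwargs": {"rows": [[[1.8,0,0],[0,0,0],1],[[1.8,0,1],[0,0,0],1],[[1.8,0,2.5],[0,0,0],1],[[1.8,0,4],[0,0,0],1],[[1.8,0,5],[0,0,0],1],[[1.8,0,5.5],[0,0,0],1],[[1.8,0,5.5],[0,0,0],1],[[1.8,0,5.5],[0,0,0],1]]}}

```text
clock: 9.45
tool_pos: [0.4113, 0.04, 0.0198]
eef_rot: [0.997, -0.079, -0.017, 0.003]
contact_force: [1.0, -0.6, -0.1]
opening: 0.005
finger_force: 0.0
```

Run:
```python
from h import *
from scipy.spatial.transform import Rotation as R
np.set_printoptions(precision=4,suppress=True)
st=r.get_state();p=st['tool_pos'];print(p,st['contact_force'],st['q']);A=R.from_quat(st['eef_rot']).as_matrix();print(A)
P=p-.026*A[:,2]
print('tip',P,'to pull in tool axes',A.T@(np.array([.4225,.034,.033])-P),'to shut pull',A.T@(np.array([.480,.021,.033])-P))
```

```text
[0.4113 0.04   0.0198] [ 0.9535 -0.6288 -0.1076] [-0.231   0.8573  0.043   2.2946 -0.9991  0.0433 -0.9316]
[[ 0.987  -0.157  -0.0334]
 [-0.1571 -0.9876 -0.0028]
 [-0.0325  0.008  -0.9994]]
tip [0.4122 0.0401 0.0457] to pull in tool axes [0.0116 0.0043 0.0124] to shut pull [0.0704 0.0081 0.0105]
```

Request:
{"fn": "carry_out", "kwargs": {"rows": [[[-0.5,0,-1],[0,-3,0],1],[[-0.5,0,-1.5],[0,-7,0],1],[[-0.5,0,-1.5],[0,-12,0],1],[[-0.5,0,-1.5],[0,-12,0],1],[[-0.5,0,-1.5],[0,-12,0],1]]}}

```text
clock: 9.95
tool_pos: [0.4067, 0.0409, 0.0346]
eef_rot: [0.99, -0.078, -0.12, -0.005]
contact_force: [-0.8, 0.1, 1.4]
opening: 0.008
finger_force: 0.0
```

```bash
cat > m.py <<'E'
from h import *
from scipy.spatial.transform import Rotation as R
np.set_printoptions(precision=4,suppress=True)
st=r.get_state();p=st['tool_pos'];print(p,st['contact_force'],st['q']);A=R.from_quat(st['eef_rot']).as_matrix();print(A)
P=p-.026*A[:,2]
print('tip',P,'to pull in tool axes',A.T@(np.array([.4225,.034,.033])-P),'to shut pull',A.T@(np.array([.480,.021,.033])-P))
E
python3 m.py
```

```text
[0.4067 0.0409 0.0346] [-0.786   0.1038  1.4154] [-0.4148  0.9207  0.4419  2.1141 -0.8142  0.5629 -1.0413]
[[ 0.959  -0.156  -0.2365]
 [-0.1535 -0.9877  0.0293]
 [-0.2382  0.0082 -0.9712]]
tip [0.4129 0.0402 0.0599] to pull in tool axes [0.0166 0.0044 0.0237] to shut pull [0.0737 0.0082 0.0097]
```

Request:
{"fn": "carry_out", "kwargs": {"rows": [[[-0.4,0.2,0.4],[0,0,0],1],[[-0.4,0.3,1.2],[0,0,0],1],[[-0.4,0.3,2],[0,0,0],1],[[-0.4,0.3,2.7],[0,0,0],1],[[-0.4,0.3,3.1],[0,0,0],1],[[-0.4,0.3,3.1],[0,0,0],1]]}}

```text
clock: 10.55
tool_pos: [0.3947, 0.0395, 0.0051]
eef_rot: [0.99, -0.078, -0.121, -0.006]
contact_force: [0.2, -0.1, -0.9]
opening: 0.002
finger_force: 0.0
```

```bash
python3 m.py
```

```text
[0.3947 0.0395 0.0051] [ 0.2024 -0.0593 -0.9131] [-0.3708  0.9636  0.3626  2.147  -0.8782  0.4679 -0.9845]
[[ 0.9583 -0.1563 -0.2391]
 [-0.1536 -0.9877  0.0301]
 [-0.2409  0.0079 -0.9705]]
tip [0.4009 0.0387 0.0303] to pull in tool axes [ 0.0207  0.0013 -0.0079] to shut pull [ 0.0778  0.0051 -0.0221]
```

Request:
{"fn": "carry_out", "kwargs": {"rows": [[[0.4,0,-0.1],[0,0,0],1],[[0.8,0,-0.2],[0,0,0],1],[[1.2,0,-0.3],[0,0,0],1],[[1.6,0,-0.4],[0,0,0],1],[[2.0,0,-0.5],[0,0,0],1],[[2.4,0,-0.6],[0,0,0],1],[[2.8,0,-0.7],[0,0,0],1],[[3.2,0,-0.8],[0,0,0],1],[[3.6,0,-0.9],[0,0,0],1],[[4.0,0,-1.0],[0,0,0],1],[[4.4,0,-1.1],[0,0,0],1],[[4.8,0.1,-1.2],[0,0,0],1]]}}

```text
clock: 11.75
tool_pos: [0.4443, 0.0309, 0.0058]
eef_rot: [0.99, -0.078, -0.121, -0.006]
contact_force: [-2.0, -0.8, 0.1]
opening: 0.005
finger_force: 0.8
```

```bash
python3 m.py
python3 - <<'E'
from h import *
a=snap('scene','s6');i=a['image'][120:260,150:350,::-1]
cv2.imwrite('pics/c7.png',cv2.resize(i,None,fx=4,fy=4,interpolation=cv2.INTER_CUBIC))
E
```

```text
[0.4443 0.0309 0.0058] [-2.0117 -0.7829  0.11  ] [-0.3823  0.9948  0.4464  2.0058 -0.8022  0.6028 -1.0504]
[[ 0.9587 -0.1559 -0.2381]
 [-0.1531 -0.9877  0.0302]
 [-0.2399  0.0075 -0.9708]]
tip [0.4505 0.0302 0.031 ] to pull in tool axes [-0.0279  0.0006  0.0049] to shut pull [ 0.0292  0.0045 -0.0092]
```

View pics/c7.png

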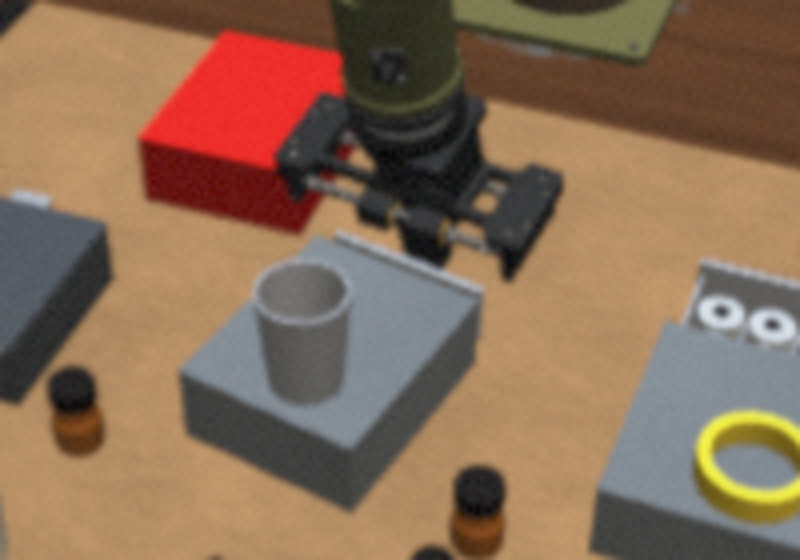

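The drawer is sliding in: its front edge runs from (340,237) to (482,292), nearly flush with the roof. I'll finish on force alone.

Request:
{"fn": "carry_out", "kwargs": {"rows": [[[0.3,0,-0.1],[0,0,0],1],[[0.6,0,-0.2],[0,0,0],1],[[0.8,0,-0.2],[0,0,0],1],[[1.0,0,-0.3],[0,0,0],1],[[1.1,0,-0.3],[0,0,0],1],[[1.2,0,-0.3],[0,0,0],1]]}}

```text
clock: 12.4
tool_pos: [0.4563, 0.0289, 0.0059]
eef_rot: [0.99, -0.078, -0.121, -0.006]
contact_force: [-1.3, -0.2, 1.0]
opening: 0.007
finger_force: 0.9
```

Request:
{"fn": "carry_out", "kwargs": {"rows": [[[0.1,0,0],[0,0,0],1],[[0.2,0,0],[0,0,0],1],[[0.3,0,-0.1],[0,0,0],1],[[0.3,0,-0.1],[0,0,0],1]]}}

```text
clock: 12.8
tool_pos: [0.4596, 0.0282, 0.006]
eef_rot: [0.99, -0.078, -0.12, -0.005]
contact_force: [-2.4, -0.0, -0.3]
opening: 0.009
finger_force: 0.5
```

Request:
{"fn": "carry_out", "kwargs": {"rows": [[[0.1,0,0],[0,0,0],1],[[0.2,0,0],[0,0,0],1],[[0.2,0,0],[0,0,0],1]]}}

```text
clock: 13.1
tool_pos: [0.4614, 0.0279, 0.0056]
eef_rot: [0.99, -0.078, -0.121, -0.006]
contact_force: [-1.1, -0.1, 1.4]
opening: 0.004
finger_force: 0.8
```

Request:
{"fn": "carry_out", "kwargs": {"rows": [[[0.1,0,0],[0,0,0],1],[[0.2,0,0],[0,0,0],1],[[0.2,0,0],[0,0,0],1]]}}

```text
clock: 13.4
tool_pos: [0.4628, 0.0277, 0.0052]
eef_rot: [0.99, -0.078, -0.121, -0.006]
contact_force: [-1.9, -0.1, 3.3]
opening: 0.001
finger_force: 1.6
```

Request:
{"fn": "carry_out", "kwargs": {"rows": [[[0.1,0,0],[0,0,0],1],[[0.1,0,0],[0,0,0],1]]}}

```text
clock: 13.6
tool_pos: [0.4629, 0.0277, 0.0051]
eef_rot: [0.989, -0.078, -0.122, -0.006]
contact_force: [-3.8, 0.3, 5.2]
opening: 0.005
finger_force: 2.6
```

Run:
```python
from h import *
np.set_printoptions(precision=0,suppress=True,linewidth=200)
a=snap('scene','s7');b=load('s6');c=load('scene0')
O=np.array([.5725,.0065]);d=np.array([.986,-.167]);n=np.array([.167,.986])
ds=np.arange(-.06,-.125,-.0025);print((ds*1e4).round())
for L in(-.045,-.03,.03,.04,.05):
  print(L)
  for s in(b,a):
    uv=proj(s,[np.r_[O+d*x+n*L,.055] for x in ds]).astype(np.float32)
    g=cv2.cvtColor(s['image'],cv2.COLOR_RGB2GRAY)
    print(cv2.remap(g,uv[:,None,0],uv[:,None,1],cv2.INTER_LINEAR)[:,0])
```

```text
[ -600.  -625.  -650.  -675.  -700.  -725.  -750.  -775.  -800.  -825.  -850.  -875.  -900.  -925.  -950.  -975. -1000. -1025. -1050. -1075. -1100. -1125. -1150. -1175. -1200. -1225.]
-0.045
[119 137 150 152 148 146 144 143 143 141 134 120 114 120 143 163 168 165 159 155 147 134 107  75  50  34]
[118 137 149 153 148 144 144 144 142 142 143 142 133 117  91  60  40  24  27  36  42  49  54  57  58  59]
-0.03
[136 150 149 145 141 140 142 141 140 138 129 119 114 119 144 162 164 163 160 158 153 142 117  94  73  60]
[135 149 148 144 143 143 141 141 141 143 145 147 144 133 107  81  65  60  66  69  76  74  85 101  95  83]
0.03
[137 136 137 139 139 138 138 136 134 132 124 113 119 139 158 171 161 149 141 140 139 143 143 147 145 145]
[137 136 135 135 136 136 138 138 136 136 134 135 137 140 144 144 147 148 144 138 125 118 117 122 127 135]
0.04
[138 136 134 135 136 136 135 135 135 133 124 115 119 142 163 169 167 159 152 152 152 152 151 151 149 148]
[138 137 135 136 138 137 135 135 136 137 138 140 144 147 148 149 148 147 145 136 116  97  89  83  69  54]
0.05
[135 135 135 135 134 134 135 135 134 128 117 112 114 139 166 168 168 160 153 152 152 152 153 150 148 148]
[135 134 135 135 135 135 135 134 134 136 139 142 145 147 148 149 150 148 145 131 112  86  61  42  33  36]
```

The image profiles show the gap and the bright plate rim are gone, so the drawer is flush. I'll press once more, purely along the slide.

Request:
{"fn": "carry_out", "kwargs": {"rows": [[[0,0,-0.1],[0,0,0],1],[[0,0,-0.2],[0,0,0],1],[[0,0,-0.2],[0,0,0],1]]}}

```text
clock: 13.95
tool_pos: [0.4632, 0.0277, 0.0065]
eef_rot: [0.989, -0.078, -0.122, -0.006]
contact_force: [-5.3, 0.2, -0.9]
opening: 0.006
finger_force: 2.3
```

Request:
{"fn": "carry_out", "kwargs": {"rows": [[[0.1,0,0],[0,0,0],1],[[0.2,0,-0.1],[0,0,0],1],[[0.2,0,-0.1],[0,0,0],1]]}}

```text
clock: 14.25
tool_pos: [0.4633, 0.0277, 0.0068]
eef_rot: [0.989, -0.078, -0.124, -0.006]
contact_force: [-7.9, -1.4, -3.1]
opening: 0.005
finger_force: 3.5
```

Firm stop: 8 N along the slide with no further motion. I'll back off and rise.

Request:
{"fn": "carry_out", "kwargs": {"rows": [[[-0.5,0,0.1],[0,0,0],1],[[-1.5,0,0.4],[0,0,0],1],[[-2.5,0,0.6],[0,0,0],1],[[-3,0,0],[0,0,0],1],[[-3,0,-3],[0,0,0],1],[[-4,0,-7],[0,0,0],1],[[-5,0,-11],[0,0,0],1],[[-5,0,-14],[0,0,0],1],[[-5,0,-14],[0,0,0],1]]}}

```text
clock: 15.15
tool_pos: [0.4561, 0.0299, 0.1589]
eef_rot: [0.99, -0.078, -0.116, -0.006]
contact_force: [0.5, -0.4, -0.6]
opening: 0.002
finger_force: 0.0
```

Run:
```python
from h import *
np.set_printoptions(precision=0,suppress=True,linewidth=220)
a=snap('scene','s8');c=load('s5');print(r.get_state()['tool_pos'].round(3))
O=np.array([.5725,.0065]);d=np.array([.986,-.167]);n=np.array([.167,.986])
ds=np.arange(-.06,-.125,-.0025)
for L in(-.045,-.02,.02,.045):
    uv=proj(a,[np.r_[O+d*x+n*L,.055] for x in ds]).astype(np.float32)
    print(L,cv2.remap(cv2.cvtColor(a['image'],7),uv[:,None,0],uv[:,None,1],1)[:,0])
# lid profile unchanged vs s5, case & bystanders
df=np.abs(cv2.GaussianBlur(a['image'],(5,5),0).astype(int)-cv2.GaussianBlur(c['image'],(5,5),0)).max(2)>25
m,l,st,_=cv2.connectedComponentsWithStats(df.astype(np.uint8));print([s.tolist() for s in st[1:] if s[4]>8])
```

```text
[0. 0. 0.]
-0.045 [118 134 145 151 146 142 140 139 140 140 142 142 145 150 151 153 153 152 153 154 155 153 155 157 158 157]
-0.02 [145 140 139 140 139 138 140 143 141 143 144 146 151 154 154 154 155 156 157 156 154 153 152 154 155 153]
0.02 [138 139 138 137 137 137 136 136 135 136 139 140 143 147 149 149 149 149 150 151 149 148 148 148 148 146]
0.045 [133 134 135 134 133 132 133 132 132 134 138 141 143 146 147 148 147 147 147 147 148 149 149 149 147 146]
[[220, 0, 40, 16, 335], [283, 0, 7, 22, 111], [310, 0, 16, 58, 469], [211, 9, 68, 115, 4011], [274, 18, 12, 23, 113], [255, 22, 3, 5, 13], [289, 42, 12, 7, 71], [307, 42, 5, 5, 17], [260, 69, 15, 24, 228], [275, 95, 12, 7, 45], [261, 97, 10, 5, 31], [262, 101, 21, 11, 86], [278, 112, 7, 3, 12], [258, 113, 33, 47, 625], [251, 119, 12, 6, 55], [237, 122, 25, 25, 254], [288, 122, 4, 5, 14], [285, 127, 23, 27, 345], [276, 136, 14, 10, 54], [236, 170, 42, 33, 638]]
```

Only the arm and the drawer region changed since the lid was shut, and the drawer front is flush.

```bash
python3 -c "
from plant import r
print(r.finish_job())"
```

```text
the job is handed in; nothing more can be done
None
```

The case lid is folded shut and the type drawer pushed home, both slowly and to a firm stop; pictures showed nothing else moved, the spool drawer stays open, and the job is handed in (no verdict returned).

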